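Seat the sample carousel on its turntable

TASK

The sampler's white carousel has been laid on its spindle but not seated. With a fingertip (its empty pot sockets give a hold) turn it round until the notch in its rim stands over the locating pin on the turntable, then press the hub down until the carousel snaps fully home, flat on the turntable. Do not lift the carousel, leave the pots and the meter alone, and finish with the hand clear.

Things in the scene. Friction and masses are not known exactly. Their poses are not given: they have to be found in the camera images.
- sampler: Fixed low white cabinet, deck 70 mm above the table. Origin on the table below the spindle axis, z up. It reaches 135 mm to -x, +x, -y and 245 mm to +y. Its sampling arm (column, needle, bar 209 mm high) stands at y 173 to 217 mm, x -28 to +87 mm: keep the gripper off it.
- spindle (a point): Spindle axis at the top face of the black turntable (dia 244 mm, 82 mm above the table, does not move). The spindle is hidden under the carousel's hub.
- pin (a point): Tip of the steel locating pin, dia 14 mm with a coned tip 7 mm across, standing 7.5 mm high on the turntable, 106 mm from the spindle axis in the sampler's +x direction. About half of it shows beyond the carousel's rim; a white index line on the turntable lies just outside it.
- carousel: Loose white plastic disc, dia 212 mm, plate 8 mm thick, 0.32 kg. Origin: centre of its underside; x points to its notch, z up. Unseated it rests level on the spindle's three sprung balls, underside 91 mm above the table, just clear of the pin. With the notch within 3 degrees of the pin, a push of about 10 N on the hub snaps it down 9 mm onto the turntable, underside 82 mm above the table; it stays there.
- socket (a point): Centre of the floor of one of the five alike empty pot sockets: upright collars, inner dia 54, outer 58 mm, 26 mm high on the plate (floor 8 mm, rim 34 mm above the underside). They are centred 74 mm from the axis at 36 (this one), 108, 180, 252, 324 degrees from the carousel's x axis. A fingertip 10 mm over the floor, led in a circle about the axis, drags the disc easily either way; it stays where left.
- notch (a point): Mouth of the U notch in the carousel's rim (20 mm wide, 10 mm deep), at the underside, 106 mm from the axis. A short black index line on the plate points to it. Seated, it stands around the pin.
- hub_top (a point): Centre of the hub's flat closed top, dia 60 mm, 44 mm above the carousel's underside and 10 mm above the collars: the place to press.
- pot_a: Bystander: loose capped specimen pot, dia 56, 68 mm high, on the table on the sampler's -y side. Origin at its foot.
- pot_b: Bystander: a second pot like pot_a, beside it.
- meter: Bystander: loose hand-held grey meter, 95 x 54 x 18 mm, lying on the table beside pot_b. Origin at its underside.

How it is judged:
By the outcome, as a careful person would: the job done as asked, in the order asked, and still so for the second after the job is handed in, with the robot touching nothing.
It also fails if it takes over 48 s, if anything falls off the work surface, if the arm or the gripper's body presses on something with over 40 N, if the wrist force passes 120 N, or if a joint passes its speed limit or range.

ROBOT

A 6-joint arm with a two-finger parallel gripper is mounted at the origin on the work surface. World frame = base frame: x ahead of the robot, y to its left, z up, the work surface at z = 0. Lengths are in m, angles in degrees, forces in N, time in s.
With the tool pointing down it reaches from about 0.25 to 0.725 m from the base axis. Payload 9.7 kg.
Tool frame: the origin (TCP) lies between the finger pads; the fingertips stand 11 mm ahead of it and the grasp point (between the pads) lies 8 mm behind it; z points along the fingers, y is the direction in which the jaws open and shut (so a half turn about z gives the same grasp; the last joint's range is limited). The gripper opens to 85 mm and grips with 20 to 120 N. Pads are 22 mm wide; open, the fingers measure 114 mm over their backs; the gripper's body (76 mm by 85 mm) begins 54 mm behind the grasp point. The pads swing forward as they close: fully open they stand 13 mm farther back than shut.
Start: joints at [-73.625, 4.979, 10.078, 95.1, 0, 90], TCP at [0.155, -0.528, 0.242] pointing down, gripper open.
Joint ranges: [-179.16, 179.16], [-48.56, 103.87], [-65.8, 70.77], [-126.05, 130.52], [-82.76, 87.17], [-180, 180]. Speed limits (degrees/s): [127.2, 127.2, 147.25, 180, 180, 180].

INTERFACE

Orientations are given as [roll, pitch, yaw] about the fixed x, y, z axes, in that order (R = Rz(yaw) Ry(pitch) Rx(roll)).
In Python, from workcell import bot gives the robot as it stands.
- The arm moves only by the tool play_rows, never from a script. Its argument "targets" is a list of rows, each an object of numbers: "fingers": the gripper command: -1 is shut, 1 is fully open, values between are in proportion; "x", "y", "z": the shift along the tool's x, y, z in m; "wx", "wy", "wz": the turn, a rotation vector about the tool's x, y, z in degrees. In form: [{"fingers": .., "x": .., "y": .., "z": .., "wx": .., "wy": .., "wz": ..}, ...]. A call has 1 to 20 rows; each row is the pose to reach, as a shift and turn from the pose commanded when the call began, along the tool's axes at that moment; what a row does not reach only later rows make up. A row lasts 1/12 s, in which the tool goes at most 41.7 mm and 7.16 degrees, less where a joint would pass 70% of its speed; a pose out of reach is approached as far as the arm can. A call with a gripper value outside its range is refused whole. The fingers move at their own pace and stop on an object; "grip_force" is the grip in N (left out, the last holds). Time passes only in rows, so rows that repeat a pose let the fingers close. It gives the time, the measured TCP pose, the force and the opening at its end, in the units of the state.
- bot.get_obs(): the state, without advancing time (a new reading comes with each control period).
- bot.camera(name): name is "scene" or "top" or "wrist"; returns (picture, depth): 384x512x3 uint8, blue, green, red; 384x512 float32, m along the optical axis (not along the pixel's ray), 0 where there is no reading.
- bot.get_calibration(name): a dict with "fx", "fy", "cx", "cy" (pixels), "camera_from_world" (4x4, takes a point from world to camera coordinates). Camera axes: x right, y down, z forward; pixel columns grow to the right and rows downward; lengths in m; the calibration is good to about 2 mm. The wrist camera is an equidistant fisheye: a pixel r from the principal point sees the ray r / f radians off the axis. A picture is of the moment at which its call begins: read the wrist's pose just before it. get_calibration takes no time and is no camera call; for the wrist camera it gives the pose at the moment of the call.
- bot.job_done(): hands the job in, once; it reports no verdict.
Trained networks look in the newest picture that a camera, given by its name, has taken for a name from the list of things; names that differ only in an ending like _2 or _b are one class to them, and where a whole thing is asked for, a point or a joint stands for the part that bears it (a point fixed in the world has none). Each returns a list of dicts, best first, with "confidence" (0 to 1); they miss things now and then, are a little off and sometimes report something else, mostly with a low value. They report only what shows in the picture. A call takes as long as a camera call.
- bot.look_for(query, camera): "extent" ([left, top, right, bottom] in pixels, round what is visible of it).
- bot.outline_of(query, camera): "region" (384x512 bool, what is visible of it) and "extent" ([left, top, right, bottom] in pixels, round what is visible of it).
- bot.place_of(query, camera): "point" ([row, column] in pixels: a listed point, or the origin of a listed thing).
The state is a dict: "time": time; "q": joint angles; "qd": joint speeds; "joint_efforts": joint torques, N m; "ee_pos": TCP position; "tcp_rot": TCP orientation; "wrist_force": force on the tool from outside, world axes, zero at the start; "torque": the same for the moment, N m; "opening": finger opening in m.
Only numpy, scipy, OpenCV 4.12 (cv2) and the standard library are available. Lean on these libraries where they do the work, as an engineer would, in place of code of your own. Each camera call takes 0.05 s, during which the arm holds its last target.

## Working session

There is one attempt and no reset: what is moved stays moved. The work goes in short steps, Python scripts to look and compute and a tool call to move; the robot and the scene stay as the last step left them, time stands still between calls to the robot, and variables do not carry over. Pictures are saved under pics/ and viewed, and the job is handed in when it is done.

Besides the shell and the picture viewer there is one more tool, called by a JSON object that holds its "name" and its "arguments", one argument or row to a line. play_rows: Moves the arm, as the interface text tells. Its arguments: {"type":"object","properties":{"targets":{"type":"array","items":{"type":"object","properties":{"fingers":{"type":"number"},"x":{"type":"number"},"y":{"type":"number"},"z":{"type":"number"},"wx":{"type":"number"},"wy":{"type":"number"},"wz":{"type":"number"}}}},"grip_force":{"type":"number"}},"required":["targets"]}

```bash
mkdir -p pics
python3 - <<'E'
from workcell import bot
import cv2
for n in ("scene","top"):
    p,d=bot.camera(n); cv2.imwrite(f"pics/{n}0.png",p)
    for q in ("pin","notch","spindle","hub_top","socket","carousel"):
        r=bot.place_of(q,n); print(n,q,[(x["point"],round(x["confidence"],2)) for x in r][:5])
    c=bot.get_calibration(n);print(c)
o=bot.get_obs();print(o)
E
```

```text
scene pin [([213.3, 292.2], 0.64), ([276.6, 170.8], 0.16)]
scene notch [([142.9, 298.8], 0.67)]
scene spindle []
scene hub_top [([144.0, 296.8], 0.63)]
scene socket []
scene carousel [([173.2, 271.6], 0.7)]
{'fx': 414.87043918311196, 'fy': 414.87043918311196, 'cx': 253.2528448536005, 'cy': 186.54089400050322, 'camera_from_world': array([[ 0.62304369,  0.78218573,  0.00143093, -0.28551601],
       [ 0.58926796, -0.46817201, -0.65846659, -0.29935213],
       [-0.51437324,  0.41109666, -0.7526086 ,  1.15220123],
       [ 0.        ,  0.        ,  0.        ,  1.        ]])}
top pin [([163.7, 256.1], 0.89)]
top notch [([233.1, 184.2], 0.97)]
top spindle []
top hub_top [([211.2, 235.5], 0.94), ([301.0, 315.5], 0.67)]
top socket [([219.2, 365.4], 0.65)]
top carousel [([217.1, 240.3], 0.83)]
{'fx': 484.59366273945426, 'fy': 484.59366273945426, 'cx': 262.0046295504741, 'cy': 189.07182841420112, 'camera_from_world': array([[ 0.06303405, -0.99801029,  0.00147042, -0.10656439],
       [-0.97087159, -0.06166111, -0.23153027,  0.59727134],
       [ 0.23116026,  0.0131667 , -0.97282659,  0.82936767],
       [ 0.        ,  0.        ,  0.        ,  1.        ]])}
{'time': 0.7, 'q': array([-7.36245525e+01,  4.97712401e+00,  1.00798045e+01,  9.50987927e+01,
       -5.94213945e-04,  9.00006878e+01]), 'qd': array([-0.04123444, -0.0418595 ,  0.01188046, -0.00216351, -0.08266533,
       -0.02810777]), 'joint_efforts': array([ 1.14149523e-04, -5.19963455e+01,  4.64786053e+01,  1.09204335e-03,
        7.44084900e-05, -8.71928620e-06]), 'ee_pos': array([ 0.15506139, -0.52769823,  0.24231545]), 'tcp_rot': array([1.79996112e+02, 5.94167276e-04, 1.63747597e+01]), 'wrist_force': array([-0.09083126,  0.70544578,  0.12773302]), 'torque': array([-0.01240152,  0.02061456, -0.03227984]), 'opening': 0.08535746238568966}
```

View pics/top0.png

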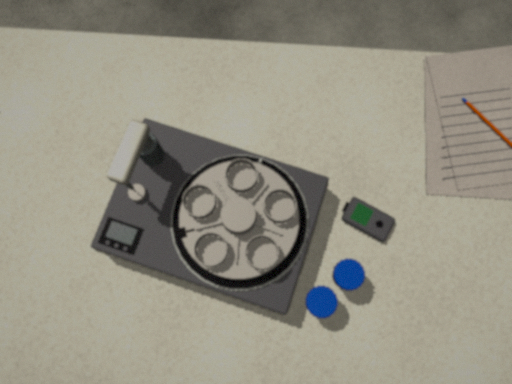

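View pics/scene0.png

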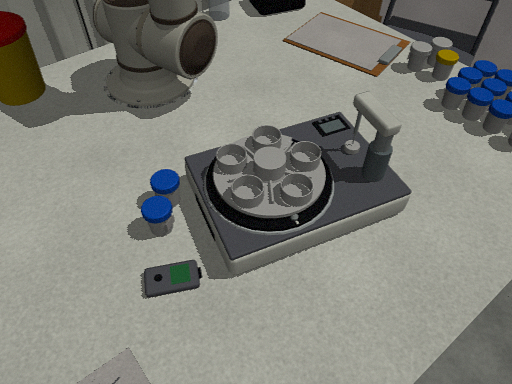

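```bash
cat > h.py <<'E'
import numpy as np, cv2
from workcell import bot
def ray(n,rc,z,c=None):
    c=c or bot.get_calibration(n); T=c["camera_from_world"]; R=T[:3,:3]; o=-R.T@T[:3,3]
    d=R.T@np.array([(rc[1]-c["cx"])/c["fx"],(rc[0]-c["cy"])/c["fy"],1]); return o+d*(z-o[2])/d[2]
def pix(n,P,c=None):
    c=c or bot.get_calibration(n); p=c["camera_from_world"]@np.append(P,1); return np.array([c["cy"]+c["fy"]*p[1]/p[2],c["cx"]+c["fx"]*p[0]/p[2]])
E
python3 - <<'E'
from h import *
print("pin",ray("top",(163.7,256.1),.0895)); print("notch",ray("top",(233.1,184.2),.091)); print("hub",ray("top",(211.2,235.5),.135))
print("scene pin",ray("scene",(213.3,292.2),.0895))
p,d=bot.camera("top")
for q in ("hub_top","carousel","sampler"):
    for r in bot.outline_of(q,"top")[:1]:
        m=r["region"]; print(q,r["extent"],r["confidence"],m.sum()); 
        ys,xs=np.nonzero(m); print(ys.mean(),xs.mean())
        if q=="sampler": print(cv2.minAreaRect(np.c_[xs,ys].astype(np.float32)))
c=cv2.resize(p[145:300,160:320],None,fx=4.5,fy=3.8,interpolation=cv2.INTER_CUBIC);c=cv2.resize(p[145:300,160:320],(640,620)[:2] if 0 else (600,581),interpolation=cv2.INTER_CUBIC);cv2.imwrite("pics/topc.png",c)
E
```

```text
pin [ 0.64537755 -0.05500781  0.0895    ]
notch [0.50902128 0.06375538 0.091     ]
hub [ 0.54595765 -0.02694355  0.135     ]
scene pin [ 0.64156264 -0.05846053  0.0895    ]
hub_top [178.4, 158.2, 299.8, 281.0] 0.92 11122
219.44866031289337 239.3244919978421
carousel [177.6, 158.2, 300.8, 281.6] 0.83 11024
219.39849419448475 239.30687590711176
sampler [91.2, 118.5, 329.3, 317.0] 0.89 18815
211.48875896890777 193.02583045442466
((207.5, 213.49998474121094), (216.29978942871094, 146.09719848632812), 18.434947967529297)
```

View pics/topc.png

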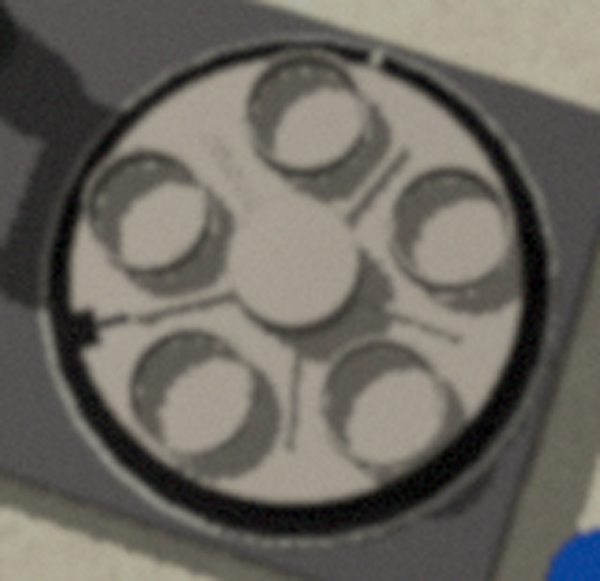

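```bash
cat > fit.py <<'E'
from h import *
from scipy.optimize import minimize
from scipy.ndimage import map_coordinates
def fit(p,n,x0,circs):
    g=cv2.cvtColor(p,cv2.COLOR_BGR2GRAY).astype(np.float32); g=cv2.GaussianBlur(g,(0,0),1.0)
    c=bot.get_calibration(n); th=np.linspace(0,2*np.pi,240,endpoint=False)
    def circ(x,r,z): return np.array([pix(n,(x[0]+r*np.cos(t),x[1]+r*np.sin(t),z),c) for t in th])
    def cost(x):
        s=0
        for r,z,sg in circs:
            a=map_coordinates(g,circ(x,r+.003,z).T,order=1); b=map_coordinates(g,circ(x,r-.003,z).T,order=1)
            s-=np.clip(sg*(b-a),-20,60).mean()
        return s
    best=min((minimize(cost,np.array(x0)+[dx,dy],method="Nelder-Mead",options=dict(initial_simplex=np.array(x0)+[dx,dy]+np.array([[0,0],[.004,0],[0,.004]]),xatol=1e-4)) for dx in(-.006,0,.006) for dy in(-.006,0,.006)),key=lambda r:r.fun)
    return best.x,best.fun,circ
E
python3 - <<'E'
from fit import *
p,d=bot.camera("top")
print("hub guess",ray("top",(215.7,238.7),.135))
o=p.copy(); o=cv2.resize(o[145:310,150:330],None,fx=3.6,fy=3.6,interpolation=cv2.INTER_CUBIC)
for nm,cs,col in (("plate",[(.106,.099,1)],(0,0,255)),("hub",[(.03,.135,1)],(0,255,0)),("all",[(.106,.099,1),(.03,.135,1)],(255,0,255))):
    x,f,ci=fit(p,"top",(.54,-.03),cs); print(nm,x,f)
    for r,z,_ in cs:
        for q in ci(x,r,z): cv2.circle(o,(int((q[1]-150+.5)*3.6),int((q[0]-145+.5)*3.6)),1,col,-1)
cv2.imwrite("pics/fit.png",o)
P=lambda u,v:(145+v/3.75-.4,160+u/3.75-.4)
C=x
for nm,uv,z in (("notch",(85,328),.099),("idxline",(377,58),.082),("notchline",(125,319),.099)):
    w=ray("top",P(*uv),z); e=w[:2]-C; print(nm,w,np.hypot(*e),np.degrees(np.arctan2(e[1],e[0])))
for nm,rc,z in (("pin",(163.7,256.1),.0895),("notch",(233.1,184.2),.091)):
    w=ray("top",rc,z); e=w[:2]-C; print(nm,w,np.hypot(*e),np.degrees(np.arctan2(e[1],e[0])))
ps,_=bot.camera("scene")
x,f,ci=fit(ps,"scene",C,[(.106,.099,1)]); print("scene",x,f)
E
```

```text
hub guess [ 0.53856004 -0.03294834  0.135     ]
plate [ 0.54235681 -0.03058124] -53.03602600097656
hub [ 0.54286528 -0.03059124] -36.666439056396484
all [ 0.54272353 -0.03059631] -89.64486694335938
notch [0.50955693 0.06597836 0.099     ] 0.10211117361281606 108.95398801233651
idxline [ 0.65505877 -0.06179955  0.082     ] 0.11658836622847302 -15.52364039100821
notchline [0.51497653 0.0476802  0.099     ] 0.08304883372589089 109.51810541347905
pin [ 0.64537755 -0.05500781  0.0895    ] 0.10551667179960837 -13.376686205464864
notch [0.50902128 0.06375538 0.091     ] 0.10019023737249073 109.65663430218964
scene [ 0.54742286 -0.03364213] -36.32935333251953
```

View pics/fit.png

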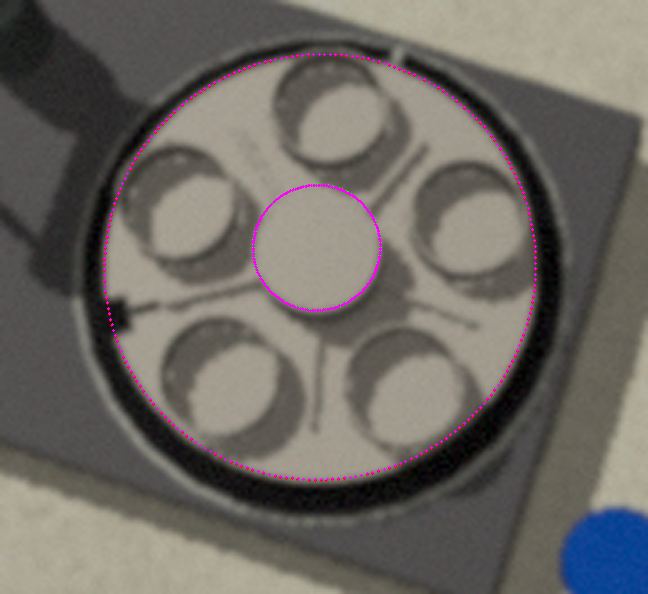

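{"name": "play_rows", "arguments": {
  "targets": [
    {"fingers":-1,"x":0.037,"y":-0.022,"z":0,"wx":0,"wy":0,"wz":2},
    {"fingers":-1,"x":0.073,"y":-0.044,"z":0,"wx":0,"wy":0,"wz":4},
    {"fingers":-1,"x":0.109,"y":-0.065,"z":0,"wx":0,"wy":0,"wz":6},
    {"fingers":-1,"x":0.146,"y":-0.087,"z":0,"wx":0,"wy":0,"wz":8},
    {"fingers":-1,"x":0.182,"y":-0.109,"z":0,"wx":0,"wy":0,"wz":10},
    {"fingers":-1,"x":0.219,"y":-0.131,"z":0,"wx":0,"wy":0,"wz":12},
    {"fingers":-1,"x":0.255,"y":-0.152,"z":0,"wx":0,"wy":0,"wz":14},
    {"fingers":-1,"x":0.292,"y":-0.174,"z":0,"wx":0,"wy":0,"wz":16.37},
    {"fingers":-1,"x":0.328,"y":-0.196,"z":0,"wx":0,"wy":0,"wz":16.37},
    {"fingers":-1,"x":0.365,"y":-0.218,"z":0,"wx":0,"wy":0,"wz":16.37},
    {"fingers":-1,"x":0.401,"y":-0.239,"z":0,"wx":0,"wy":0,"wz":16.37},
    {"fingers":-1,"x":0.438,"y":-0.261,"z":0,"wx":0,"wy":0,"wz":16.37},
    {"fingers":-1,"x":0.474,"y":-0.283,"z":0,"wx":0,"wy":0,"wz":16.37},
    {"fingers":-1,"x":0.511,"y":-0.305,"z":0,"wx":0,"wy":0,"wz":16.37},
    {"fingers":-1,"x":0.547,"y":-0.326,"z":0,"wx":0,"wy":0,"wz":16.37},
    {"fingers":-1,"x":0.57,"y":-0.34,"z":0,"wx":0,"wy":0,"wz":16.37},
    {"fingers":-1,"x":0.584,"y":-0.348,"z":0,"wx":0,"wy":0,"wz":16.37},
    {"fingers":-1,"x":0.584,"y":-0.348,"z":0,"wx":0,"wy":0,"wz":16.37},
    {"fingers":-1,"x":0.584,"y":-0.348,"z":0,"wx":0,"wy":0,"wz":16.37},
    {"fingers":-1,"x":0.584,"y":-0.348,"z":0,"wx":0,"wy":0,"wz":16.37}
  ]
}}

```text
time: 2.67
ee_pos: [0.6169, -0.0295, 0.2423]
tcp_rot: [180.0, 0.0, -0.0]
wrist_force: [0.9, -0.9, 0.2]
opening: 0.0003
```

Run:
```python
from h import *
o=bot.get_obs(); c=bot.get_calibration("wrist"); p,d=bot.camera("wrist"); cv2.imwrite("pics/w1.png",p); 
print(o["time"],o["ee_pos"],o["tcp_rot"],o["opening"],o["wrist_force"]); print(c)
K=np.array([[c["fx"],0,c["cx"]],[0,c["fy"],c["cy"]],[0,0,1]])
T=c["camera_from_world"];R=T[:3,:3];oo=-R.T@T[:3,3]
def wray(rc,z):
    u=cv2.fisheye.undistortPoints(np.array([[[rc[1],rc[0]]]],float),K,np.zeros(4))[0,0]
    dd=R.T@np.array([u[0],u[1],1]); return oo+dd*(z-oo[2])/dd[2]
for q,z in(("pin",.0895),("notch",.091),("hub_top",.135),("socket",.099)):
    for r in bot.place_of(q,"wrist")[:3]: print(q,r["point"],r["confidence"],wray(r["point"],z))
```

```text
2.6667 [ 0.61693401 -0.02953603  0.24225816] [ 1.79989630e+02  2.21369674e-02 -2.34465005e-04] 0.00026250122334663844 [ 0.90469242 -0.94201487  0.20583757]
{'fx': 297.3186396354542, 'fy': 297.3186396354542, 'cx': 253.38792964735725, 'cy': 197.3559756201801, 'camera_from_world': array([[ 1.76764754e-03, -9.99998421e-01,  1.85417413e-04,
        -3.13425936e-02],
       [-9.63433796e-01, -1.65333299e-03,  2.67941389e-01,
         5.61234592e-01],
       [-2.67940659e-01, -6.52263339e-04, -9.63435196e-01,
         5.43880538e-01],
       [ 0.00000000e+00,  0.00000000e+00,  0.00000000e+00,
         1.00000000e+00]])}
pin [157.6, 283.0] 0.96 [ 0.64734694 -0.05875665  0.0895    ]
notch [278.5, 162.1] 0.86 [0.51190025 0.07343336 0.091     ]
```

View pics/w1.png

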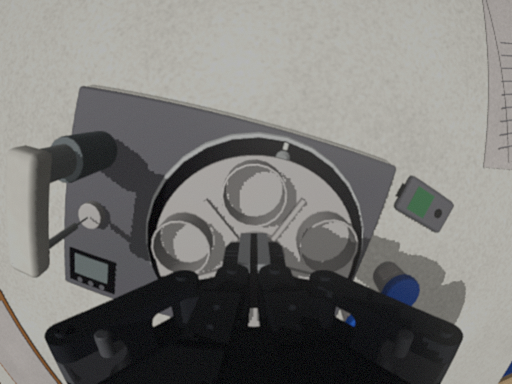

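{"name": "play_rows", "arguments": {
  "targets": [
    {"fingers":-1,"x":0.001,"y":0,"z":0.03,"wx":0,"wy":0,"wz":0},
    {"fingers":-1,"x":0.001,"y":0,"z":0.065,"wx":0,"wy":0,"wz":0},
    {"fingers":-1,"x":0.001,"y":0,"z":0.09,"wx":0,"wy":0,"wz":0},
    {"fingers":-1,"x":0.001,"y":0,"z":0.11,"wx":0,"wy":0,"wz":0},
    {"fingers":-1,"x":0.001,"y":0,"z":0.122,"wx":0,"wy":0,"wz":0},
    {"fingers":-1,"x":0.001,"y":0,"z":0.122,"wx":0,"wy":0,"wz":0},
    {"fingers":-1,"x":0.001,"y":0,"z":0.122,"wx":0,"wy":0,"wz":0}
  ]
}}

```text
time: 3.5
ee_pos: [0.6182, -0.0294, 0.1209]
tcp_rot: [180.0, -0.0, -0.0]
wrist_force: [1.2, -0.5, 0.7]
opening: 0.0002
```

Run:
```python
import numpy as np
C=np.array([.544,-.031]); P=np.array([.618,-.0295])
for a in range(1,-126,-6):
    q=C+.074*np.array([np.cos(np.radians(a)),np.sin(np.radians(a))])-P
    print(a,"x %.4f y %.4f"%(q[0],-q[1]))
```

```text
1 x -0.0000 y 0.0002
-5 x -0.0003 y 0.0079
-11 x -0.0014 y 0.0156
-17 x -0.0032 y 0.0231
-23 x -0.0059 y 0.0304
-29 x -0.0093 y 0.0374
-35 x -0.0134 y 0.0439
-41 x -0.0182 y 0.0500
-47 x -0.0235 y 0.0556
-53 x -0.0295 y 0.0606
-59 x -0.0359 y 0.0649
-65 x -0.0427 y 0.0686
-71 x -0.0499 y 0.0715
-77 x -0.0574 y 0.0736
-83 x -0.0650 y 0.0749
-89 x -0.0727 y 0.0755
-95 x -0.0804 y 0.0752
-101 x -0.0881 y 0.0741
-107 x -0.0956 y 0.0723
-113 x -0.1029 y 0.0696
-119 x -0.1099 y 0.0662
-125 x -0.1164 y 0.0621
```

{"name": "play_rows", "arguments": {
  "targets": [
    {"fingers":-1,"x":0,"y":0.004,"z":0},
    {"fingers":-1,"x":-0.0003,"y":0.008,"z":0},
    {"fingers":-1,"x":-0.0008,"y":0.0118,"z":0},
    {"fingers":-1,"x":-0.0014,"y":0.0156,"z":0},
    {"fingers":-1,"x":-0.0022,"y":0.0194,"z":0},
    {"fingers":-1,"x":-0.0032,"y":0.0231,"z":0},
    {"fingers":-1,"x":-0.0045,"y":0.0268,"z":0},
    {"fingers":-1,"x":-0.0059,"y":0.0304,"z":0},
    {"fingers":-1,"x":-0.0075,"y":0.034,"z":0},
    {"fingers":-1,"x":-0.0093,"y":0.0374,"z":0},
    {"fingers":-1,"x":-0.0113,"y":0.0407,"z":0},
    {"fingers":-1,"x":-0.0134,"y":0.0439,"z":0},
    {"fingers":-1,"x":-0.0157,"y":0.047,"z":0},
    {"fingers":-1,"x":-0.0182,"y":0.05,"z":0},
    {"fingers":-1,"x":-0.0208,"y":0.0529,"z":0},
    {"fingers":-1,"x":-0.0235,"y":0.0556,"z":0},
    {"fingers":-1,"x":-0.0264,"y":0.0582,"z":0},
    {"fingers":-1,"x":-0.0295,"y":0.0606,"z":0},
    {"fingers":-1,"x":-0.0327,"y":0.0628,"z":0},
    {"fingers":-1,"x":-0.0359,"y":0.0649,"z":0}
  ]
}}

```text
$.targets[0]: bad value
```

Run:
```python
from h import *
o=bot.get_obs(); p,d=bot.camera("top"); cv2.imwrite("pics/t2.png",cv2.resize(p[130:310,140:340],None,fx=3,fy=3,interpolation=cv2.INTER_CUBIC)); 
print(o["time"],o["ee_pos"],o["wrist_force"],bot.place_of("notch","top"))
```

```text
3.5 [ 0.61817371 -0.02941369  0.12085751] [ 1.16024834 -0.53632053  0.73559343] []
```

View pics/t2.png

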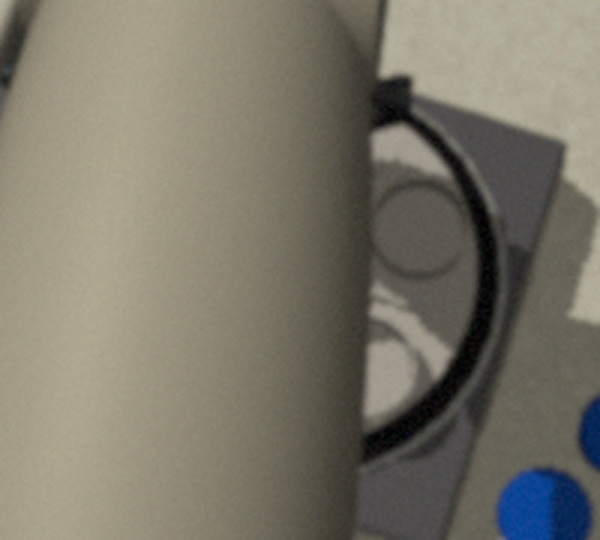

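All keys are required in each row.

{"name": "play_rows", "arguments": {
  "targets": [
    {"fingers":-1,"x":0,"y":0.004,"z":0,"wx":0,"wy":0,"wz":0},
    {"fingers":-1,"x":-0.0003,"y":0.008,"z":0,"wx":0,"wy":0,"wz":0},
    {"fingers":-1,"x":-0.0008,"y":0.0118,"z":0,"wx":0,"wy":0,"wz":0},
    {"fingers":-1,"x":-0.0014,"y":0.0156,"z":0,"wx":0,"wy":0,"wz":0},
    {"fingers":-1,"x":-0.0022,"y":0.0194,"z":0,"wx":0,"wy":0,"wz":0},
    {"fingers":-1,"x":-0.0032,"y":0.0231,"z":0,"wx":0,"wy":0,"wz":0},
    {"fingers":-1,"x":-0.0045,"y":0.0268,"z":0,"wx":0,"wy":0,"wz":0},
    {"fingers":-1,"x":-0.0059,"y":0.0304,"z":0,"wx":0,"wy":0,"wz":0},
    {"fingers":-1,"x":-0.0075,"y":0.034,"z":0,"wx":0,"wy":0,"wz":0},
    {"fingers":-1,"x":-0.0093,"y":0.0374,"z":0,"wx":0,"wy":0,"wz":0},
    {"fingers":-1,"x":-0.0113,"y":0.0407,"z":0,"wx":0,"wy":0,"wz":0},
    {"fingers":-1,"x":-0.0134,"y":0.0439,"z":0,"wx":0,"wy":0,"wz":0},
    {"fingers":-1,"x":-0.0157,"y":0.047,"z":0,"wx":0,"wy":0,"wz":0},
    {"fingers":-1,"x":-0.0182,"y":0.05,"z":0,"wx":0,"wy":0,"wz":0},
    {"fingers":-1,"x":-0.0208,"y":0.0529,"z":0,"wx":0,"wy":0,"wz":0},
    {"fingers":-1,"x":-0.0235,"y":0.0556,"z":0,"wx":0,"wy":0,"wz":0},
    {"fingers":-1,"x":-0.0264,"y":0.0582,"z":0,"wx":0,"wy":0,"wz":0},
    {"fingers":-1,"x":-0.0295,"y":0.0606,"z":0,"wx":0,"wy":0,"wz":0},
    {"fingers":-1,"x":-0.0327,"y":0.0628,"z":0,"wx":0,"wy":0,"wz":0},
    {"fingers":-1,"x":-0.0359,"y":0.0649,"z":0,"wx":0,"wy":0,"wz":0}
  ]
}}

```text
time: 5.27
ee_pos: [0.5815, -0.093, 0.1198]
tcp_rot: [-179.8, 0.1, 0.1]
wrist_force: [-2.3, 9.2, -2.1]
opening: -0.0003
```

Run:
```python
from h import *
o=bot.get_obs(); p,d=bot.camera("wrist"); cv2.imwrite("pics/t3.png",p)
print(o["time"],o["ee_pos"],o["wrist_force"])
```

```text
5.2667 [ 0.58146496 -0.09297063  0.11979211] [-2.27112197  9.24671996 -2.14559903]
```

View pics/t3.png

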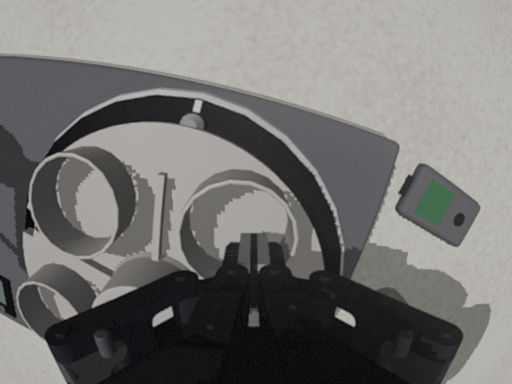

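{"name": "play_rows", "arguments": {
  "targets": [
    {"fingers":-1,"x":-0.0034,"y":0.0019,"z":0,"wx":0,"wy":0,"wz":0},
    {"fingers":-1,"x":-0.0068,"y":0.0037,"z":0,"wx":0,"wy":0,"wz":0},
    {"fingers":-1,"x":-0.0104,"y":0.0052,"z":0,"wx":0,"wy":0,"wz":0},
    {"fingers":-1,"x":-0.014,"y":0.0066,"z":0,"wx":0,"wy":0,"wz":0},
    {"fingers":-1,"x":-0.0177,"y":0.0077,"z":0,"wx":0,"wy":0,"wz":0},
    {"fingers":-1,"x":-0.0215,"y":0.0087,"z":0,"wx":0,"wy":0,"wz":0},
    {"fingers":-1,"x":-0.0253,"y":0.0095,"z":0,"wx":0,"wy":0,"wz":0},
    {"fingers":-1,"x":-0.0291,"y":0.01,"z":0,"wx":0,"wy":0,"wz":0},
    {"fingers":-1,"x":-0.0329,"y":0.0104,"z":0,"wx":0,"wy":0,"wz":0},
    {"fingers":-1,"x":-0.0368,"y":0.0106,"z":0,"wx":0,"wy":0,"wz":0},
    {"fingers":-1,"x":-0.0407,"y":0.0106,"z":0,"wx":0,"wy":0,"wz":0},
    {"fingers":-1,"x":-0.0445,"y":0.0103,"z":0,"wx":0,"wy":0,"wz":0},
    {"fingers":-1,"x":-0.0484,"y":0.0099,"z":0,"wx":0,"wy":0,"wz":0},
    {"fingers":-1,"x":-0.0522,"y":0.0092,"z":0,"wx":0,"wy":0,"wz":0},
    {"fingers":-1,"x":-0.056,"y":0.0084,"z":0,"wx":0,"wy":0,"wz":0},
    {"fingers":-1,"x":-0.0597,"y":0.0074,"z":0,"wx":0,"wy":0,"wz":0},
    {"fingers":-1,"x":-0.0634,"y":0.0061,"z":0,"wx":0,"wy":0,"wz":0},
    {"fingers":-1,"x":-0.067,"y":0.0047,"z":0,"wx":0,"wy":0,"wz":0},
    {"fingers":-1,"x":-0.0705,"y":0.0031,"z":0,"wx":0,"wy":0,"wz":0},
    {"fingers":-1,"x":-0.074,"y":0.0013,"z":0,"wx":0,"wy":0,"wz":0}
  ]
}}

```text
time: 6.98
ee_pos: [0.5081, -0.0953, 0.1203]
tcp_rot: [180.0, -0.0, 0.0]
wrist_force: [3.5, 0.6, 0.0]
opening: 0.0001
```

Run:
```python
from h import *
o=bot.get_obs(); c=bot.get_calibration("wrist"); p,d=bot.camera("wrist"); cv2.imwrite("pics/w4.png",p)
print(o["time"],o["ee_pos"],o["wrist_force"])
K=np.array([[c["fx"],0,c["cx"]],[0,c["fy"],c["cy"]],[0,0,1]])
T=c["camera_from_world"];R=T[:3,:3];oo=-R.T@T[:3,3]
def wray(rc,z):
    u=cv2.fisheye.undistortPoints(np.array([[[rc[1],rc[0]]]],float),K,np.zeros(4))[0,0]
    dd=R.T@np.array([u[0],u[1],1]); return oo+dd*(z-oo[2])/dd[2]
C=np.array([.544,-.031])
for q,z in(("pin",.0895),("notch",.091),("hub_top",.135),("socket",.099)):
    for r in bot.place_of(q,"wrist")[:3]:
        w=wray(r["point"],z); e=w[:2]-C; print(q,r["point"],r["confidence"],w,np.hypot(*e),np.degrees(np.arctan2(e[1],e[0])))
```

```text
6.9833 [ 0.50809272 -0.09526344  0.12031936] [3.52887788 0.559804   0.04474339]
hub_top [203.2, 109.8] 0.94 [ 0.54238221 -0.03198488  0.135     ] 0.00189400054880011 -148.66773050709236
socket [86.8, 63.8] 0.8 [0.60187684 0.01470708 0.099     ] 0.07374866293724174 38.29920834396221
```

View pics/w4.png

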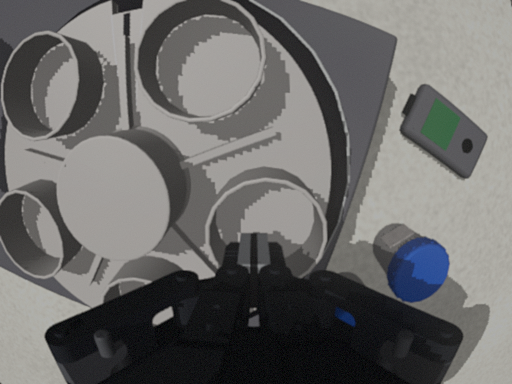

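```bash
cat >> h.py <<'E'
def wray(rc,z):
    c=bot.get_calibration("wrist")
    K=np.array([[c["fx"],0,c["cx"]],[0,c["fy"],c["cy"]],[0,0,1]])
    T=c["camera_from_world"];R=T[:3,:3];oo=-R.T@T[:3,3]
    u=cv2.fisheye.undistortPoints(np.array([[[rc[1],rc[0]]]],float),K,np.zeros(4))[0,0]
    dd=R.T@np.array([u[0],u[1],1]); return oo+dd*(z-oo[2])/dd[2]
E
python3 - <<'E'
from h import *
a=wray((22,127.),.099);b=wray((120,130.5),.099);C=np.array([.544,-.031])
print(a,b,np.degrees(np.arctan2(a[1]-b[1],a[0]-b[0])))
e=a[:2]-C;print(np.degrees(np.arctan2(e[1],e[0])))
# socket around finger: rim fit
print(bot.get_obs()["ee_pos"])
E
```

```text
[ 0.63381127 -0.02728162  0.099     ] [ 0.57820793 -0.02996421  0.099     ] 2.76209719798612
2.3708146706244166
[ 0.50808128 -0.09538298  0.12010982]
```

{"name": "play_rows", "arguments": {
  "targets": [
    {"fingers":-1,"x":-0.0033,"y":-0.0019,"z":0,"wx":0,"wy":0,"wz":0},
    {"fingers":-1,"x":-0.0065,"y":-0.0041,"z":0,"wx":0,"wy":0,"wz":0},
    {"fingers":-1,"x":-0.0097,"y":-0.0064,"z":0,"wx":0,"wy":0,"wz":0},
    {"fingers":-1,"x":-0.0126,"y":-0.0089,"z":0,"wx":0,"wy":0,"wz":0},
    {"fingers":-1,"x":-0.0155,"y":-0.0115,"z":0,"wx":0,"wy":0,"wz":0},
    {"fingers":-1,"x":-0.0173,"y":-0.0133,"z":0,"wx":0,"wy":0,"wz":0},
    {"fingers":-1,"x":-0.0173,"y":-0.0133,"z":0,"wx":0,"wy":0,"wz":0},
    {"fingers":-1,"x":-0.0173,"y":-0.0133,"z":0,"wx":0,"wy":0,"wz":0}
  ]
}}

```text
time: 7.9
ee_pos: [0.4907, -0.0819, 0.1202]
tcp_rot: [-180.0, 0.0, 0.0]
wrist_force: [0.5, 0.7, 0.7]
opening: 0.0001
```

Run:
```python
from h import *
o=bot.get_obs(); p,d=bot.camera("wrist"); cv2.imwrite("pics/w5.png",p)
print(o["time"],o["ee_pos"],o["wrist_force"])
C=np.array([.544,-.031])
for q,z in(("pin",.0895),("notch",.091),("hub_top",.135),("socket",.099)):
    for r in bot.place_of(q,"wrist")[:3]:
        w=wray(r["point"],z); e=w[:2]-C; print(q,r["point"],r["confidence"],w,np.hypot(*e),np.degrees(np.arctan2(e[1],e[0])))
```

```text
7.9 [ 0.49067719 -0.08187945  0.12022974] [0.54350917 0.68224516 0.66608172]
hub_top [159.1, 125.9] 0.62 [ 0.54470554 -0.02912765  0.135     ] 0.0020008682011580133 69.3525051986625
socket [28.0, 113.8] 0.62 [ 0.61451436 -0.00594541  0.099     ] 0.07483319487638505 19.560732720145396
```

View pics/w5.png

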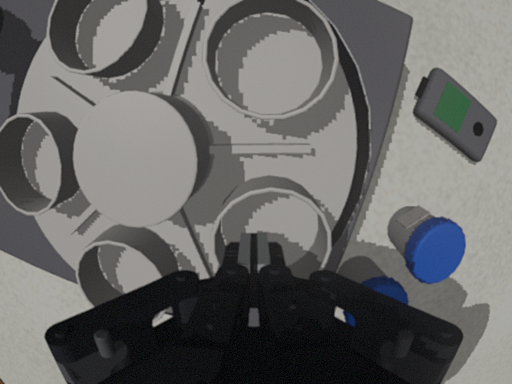

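{"name": "play_rows", "arguments": {
  "targets": [
    {"fingers":-1,"x":0.003,"y":0.003,"z":0,"wx":0,"wy":0,"wz":0},
    {"fingers":-1,"x":0.003,"y":0.003,"z":-0.02,"wx":0,"wy":0,"wz":0},
    {"fingers":-1,"x":0.003,"y":0.003,"z":-0.05,"wx":0,"wy":0,"wz":0},
    {"fingers":-1,"x":0.02,"y":-0.015,"z":-0.08,"wx":0,"wy":0,"wz":0},
    {"fingers":-1,"x":0.037,"y":-0.033,"z":-0.11,"wx":0,"wy":0,"wz":0},
    {"fingers":-1,"x":0.053,"y":-0.051,"z":-0.122,"wx":0,"wy":0,"wz":0},
    {"fingers":-1,"x":0.053,"y":-0.051,"z":-0.122,"wx":0,"wy":0,"wz":0},
    {"fingers":-1,"x":0.053,"y":-0.051,"z":-0.122,"wx":0,"wy":0,"wz":0}
  ]
}}

```text
time: 8.82
ee_pos: [0.545, -0.0306, 0.2424]
tcp_rot: [180.0, -0.0, 0.1]
wrist_force: [-0.3, 0.1, -0.4]
opening: -0.0004
```

Run:
```python
from h import *
o=bot.get_obs(); p,d=bot.camera("wrist"); cv2.imwrite("pics/w6.png",p); cv2.imwrite("pics/w6c.png",cv2.resize(p[20:220,130:390],None,fx=3,fy=3,interpolation=cv2.INTER_CUBIC))
print(o["time"],o["ee_pos"],o["wrist_force"])
C=np.array([.544,-.031])
for q,z in(("pin",.0895),("notch",.091),("hub_top",.135),("socket",.099)):
    for r in bot.place_of(q,"wrist")[:3]:
        w=wray(r["point"],z); e=w[:2]-C; print(q,r["point"],r["confidence"],w,np.hypot(*e),np.degrees(np.arctan2(e[1],e[0])))
```

```text
8.8167 [ 0.54495145 -0.03060206  0.24238672] [-0.28225246  0.08148086 -0.37751139]
pin [83.7, 285.5] 0.65 [ 0.6450655  -0.06208506  0.0895    ] 0.10573795840885761 -17.09650803183494
notch [84.4, 285.9] 0.97 [ 0.64396468 -0.06252283  0.091     ] 0.10481710313662142 -17.50212931085537
hub_top [204.1, 250.8] 0.56 [ 0.54083195 -0.03023095  0.135     ] 0.003260062623418231 166.35527365049245
socket [116.2, 224.4] 0.68 [ 0.613501   -0.00587444  0.099     ] 0.07390319948645438 19.87561171551488
```

View pics/w6c.png

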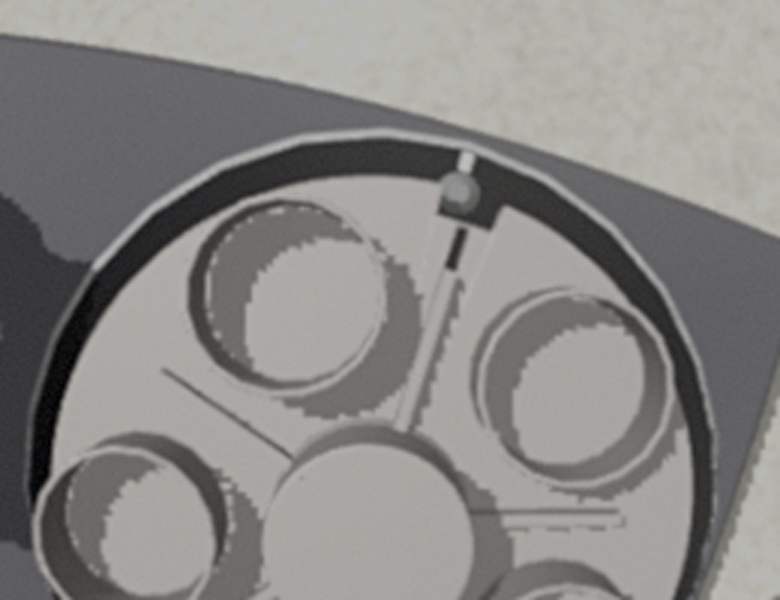

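Run:
```python
from h import *
p,_=bot.camera("wrist"); cv2.imwrite("pics/w6d.png",cv2.resize(p[60:125,255:325],None,fx=9,fy=9,interpolation=cv2.INTER_CUBIC))
P=lambda u,v:(20+v/3-.33,130+u/3-.33)
C=np.array([.544,-.031])
for nm,uv,z in (("pintip",(461,188),.0895),("pinmid",(460,194),.086),("idx",(467,160),.082),("line1",(463,232),.099),("line2",(452,270),.099),("notchfloorL",(440,213),.099),("notchfloorR",(490,229),.099),("mouthR",(503,206),.099),("mouthL",(441,185),.099)):
    w=wray(P(*uv),z);e=w[:2]-C;print(nm,w,np.hypot(*e),np.degrees(np.arctan2(e[1],e[0])))
```

```text
pintip [ 0.64626374 -0.06038368  0.0895    ] 0.10640146727928534 -16.031068761759425
pinmid [ 0.64470259 -0.06041658  0.086     ] 0.10491113710645035 -16.28379377141169
idx [ 0.65652694 -0.06305682  0.082     ] 0.11700406989951416 -15.90125888388186
line1 [ 0.63148799 -0.06010711  0.099     ] 0.09220288178291577 -18.402199255324525
line2 [ 0.6196797  -0.05682931  0.099     ] 0.07996605914835796 -18.84465268443602
notchfloorL [ 0.63722372 -0.05307993  0.099     ] 0.09580284525309349 -13.324897961383149
notchfloorR [ 0.6326462  -0.06836879  0.099     ] 0.0962006983230103 -22.85784672858786
mouthR [ 0.63994394 -0.07232681  0.099     ] 0.10446600214266667 -23.303438252500428
mouthL [ 0.64594306 -0.05336006  0.099     ] 0.10436646913936459 -12.371273441124002
```

View pics/w6d.png

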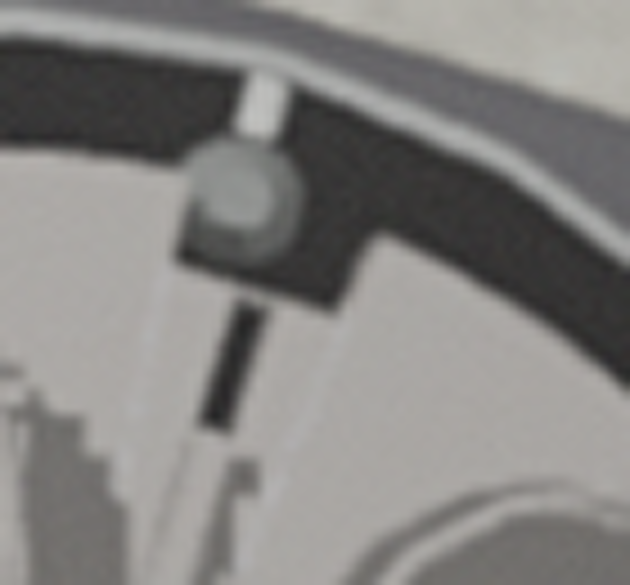

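{"name": "play_rows", "arguments": {
  "targets": [
    {"fingers":-1,"x":0.02,"y":0.03,"z":0,"wx":0,"wy":0,"wz":0},
    {"fingers":-1,"x":0.042,"y":0.0606,"z":0,"wx":0,"wy":0,"wz":0},
    {"fingers":-1,"x":0.042,"y":0.0606,"z":0.03,"wx":0,"wy":0,"wz":0},
    {"fingers":-1,"x":0.042,"y":0.0606,"z":0.06,"wx":0,"wy":0,"wz":0},
    {"fingers":-1,"x":0.042,"y":0.0606,"z":0.09,"wx":0,"wy":0,"wz":0},
    {"fingers":-1,"x":0.042,"y":0.0606,"z":0.11,"wx":0,"wy":0,"wz":0},
    {"fingers":-1,"x":0.042,"y":0.0606,"z":0.122,"wx":0,"wy":0,"wz":0},
    {"fingers":-1,"x":0.042,"y":0.0606,"z":0.122,"wx":0,"wy":0,"wz":0},
    {"fingers":-1,"x":0.045,"y":0.0583,"z":0.122,"wx":0,"wy":0,"wz":0},
    {"fingers":-1,"x":0.047,"y":0.057,"z":0.122,"wx":0,"wy":0,"wz":0},
    {"fingers":-1,"x":0.047,"y":0.057,"z":0.122,"wx":0,"wy":0,"wz":0}
  ]
}}

```text
time: 10.03
ee_pos: [0.5923, -0.0879, 0.1222]
tcp_rot: [180.0, -0.2, 0.0]
wrist_force: [0.1, -0.1, -0.1]
opening: 0.0001
```

```bash
cat > look.py <<'E'
import sys
from h import *
n=sys.argv[1]
o=bot.get_obs(); p,d=bot.camera("wrist"); cv2.imwrite(f"pics/{n}.png",p)
print(o["time"],o["ee_pos"],o["wrist_force"])
C=np.array([.544,-.031]); pt={}
for q,z in(("pin",.0895),("notch",.091)):
    for r in bot.place_of(q,"wrist")[:2]:
        w=wray(r["point"],z); e=w[:2]-C; print(q,r["point"],r["confidence"],np.hypot(*e),np.degrees(np.arctan2(e[1],e[0])))
        pt=r["point"]
if len(pt):
    r,c=[int(v) for v in pt]; r0=max(r-30,0); c0=max(c-35,0)
    print("crop origin",r0,c0); cv2.imwrite(f"pics/{n}c.png",cv2.resize(p[r0:r0+70,c0:c0+75],None,fx=8,fy=8,interpolation=cv2.INTER_CUBIC))
E
python3 look.py w7
```

```text
10.0333 [ 0.59228628 -0.0878693   0.12219073] [ 0.1068848  -0.11431383 -0.1056524 ]
pin [144.0, 199.3] 0.56 0.10626788116265574 -14.99743530353012
crop origin 114 164
```

View pics/w7c.png

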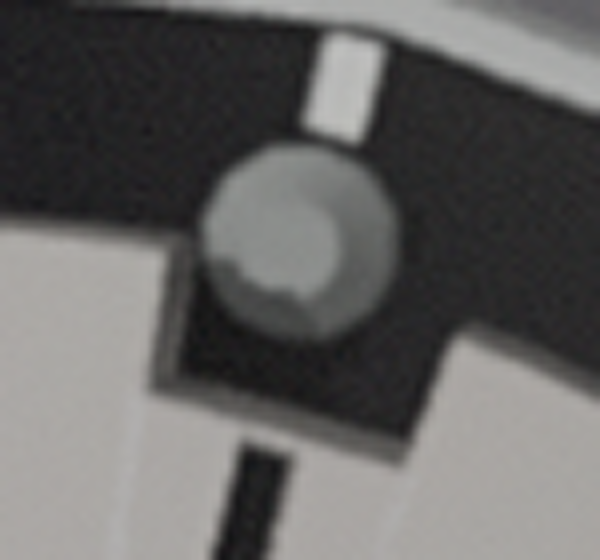

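```bash
cat > ang.py <<'E'
from h import *
def A(r0,c0,f,items):
    C=np.array([.544,-.031])
    for nm,uv,z in items:
        w=wray((r0+uv[1]/f-.44,c0+uv[0]/f-.44),z);e=w[:2]-C;print(nm,w.round(4),np.hypot(*e).round(4),np.degrees(np.arctan2(e[1],e[0])).round(2))
E
python3 - <<'E'
from ang import *
A(114,164,8,[("pintip",(285,245),.0895),("idx",(345,90),.082),("line1",(268,450),.099),("line2",(242,540),.099),("floorL",(150,390),.099),("floorR",(403,465),.099),("mouthL",(168,245),.099),("mouthR",(462,325),.099)])
E
```

```text
pintip [ 0.6464 -0.0585  0.0895] 0.106 -15.05
idx [ 0.6569 -0.0618  0.082 ] 0.117 -15.25
line1 [ 0.6336 -0.0587  0.099 ] 0.0937 -17.19
line2 [ 0.6274 -0.0567  0.099 ] 0.0873 -17.1
floorL [ 0.6377 -0.0508  0.099 ] 0.0958 -11.92
floorR [ 0.6325 -0.0678  0.099 ] 0.0958 -22.56
mouthL [ 0.6474 -0.0524  0.099 ] 0.1056 -11.69
mouthR [ 0.6418 -0.0719  0.099 ] 0.106 -22.68
```

{"name": "play_rows", "arguments": {
  "targets": [
    {"fingers":-1,"x":0.0016,"y":-0.0012,"z":0,"wx":0,"wy":0,"wz":0},
    {"fingers":-1,"x":0.0032,"y":-0.0023,"z":0,"wx":0,"wy":0,"wz":0},
    {"fingers":-1,"x":0.0032,"y":-0.0023,"z":0,"wx":0,"wy":0,"wz":0}
  ]
}}

```text
time: 10.43
ee_pos: [0.5946, -0.0856, 0.1204]
tcp_rot: [-180.0, -0.0, 0.0]
wrist_force: [-0.2, -0.1, 0.7]
opening: -0.0003
```

```bash
python3 look.py w8
```

```text
10.4333 [ 0.59456586 -0.08555714  0.12042224] [-0.2035467  -0.12015772  0.73083322]
pin [149.2, 203.5] 0.77 0.10600022637703059 -15.18237311817648
notch [147.4, 202.3] 0.49 0.1069845803819117 -14.850500108424363
crop origin 117 167
```

View pics/w8.png

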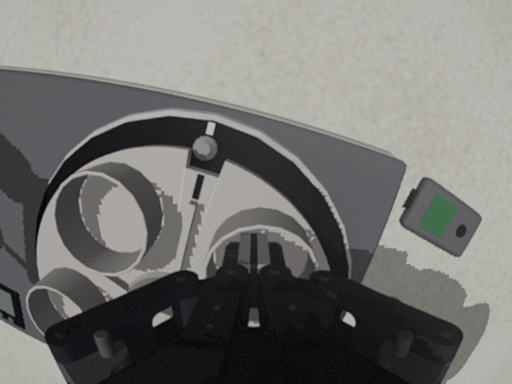

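{"name": "play_rows", "arguments": {
  "targets": [
    {"fingers":-1,"x":0.0016,"y":-0.0012,"z":0,"wx":0,"wy":0,"wz":0},
    {"fingers":-1,"x":0.0028,"y":-0.0019,"z":0,"wx":0,"wy":0,"wz":0},
    {"fingers":-1,"x":0.0028,"y":-0.0019,"z":0,"wx":0,"wy":0,"wz":0}
  ]
}}

```text
time: 10.83
ee_pos: [0.5973, -0.0837, 0.1203]
tcp_rot: [-180.0, -0.0, 0.0]
wrist_force: [0.2, 0.7, 0.8]
opening: -0.0002
```

```bash
python3 look.py w9
```

```text
10.8333 [ 0.59729962 -0.08371276  0.12026949] [0.24225391 0.73875351 0.78291817]
pin [152.2, 206.8] 0.85 0.10703883271543715 -15.000040573315262
crop origin 122 171
```

View pics/w9c.png

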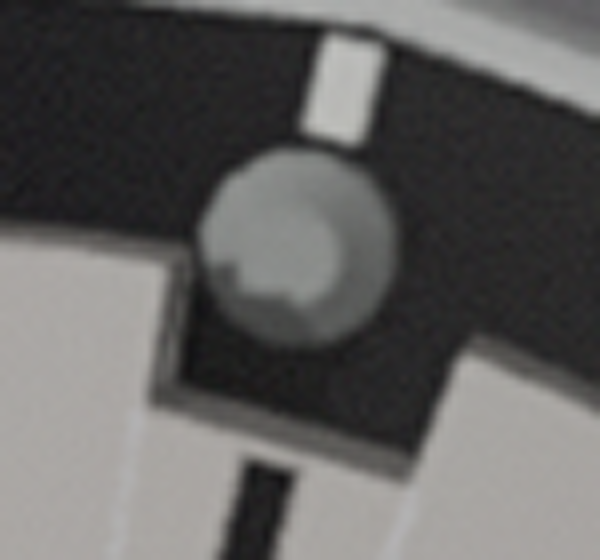

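Still no motion; advance 3 mm more.

{"name": "play_rows", "arguments": {
  "targets": [
    {"fingers":-1,"x":0.0012,"y":-0.0009,"z":0,"wx":0,"wy":0,"wz":0},
    {"fingers":-1,"x":0.0024,"y":-0.0018,"z":0,"wx":0,"wy":0,"wz":0},
    {"fingers":-1,"x":0.0024,"y":-0.0018,"z":0,"wx":0,"wy":0,"wz":0}
  ]
}}

```text
time: 11.23
ee_pos: [0.5995, -0.0819, 0.1202]
tcp_rot: [180.0, 0.0, 0.0]
wrist_force: [-0.2, 0.0, 0.9]
opening: 0.0
```

```bash
python3 look.py w10
```

```text
11.2333 [ 0.59950656 -0.08193721  0.12018078] [-0.24170097  0.0096917   0.85942455]
pin [158.4, 208.8] 0.6 0.10577162038128678 -14.75570990941939
crop origin 128 173
```

View pics/w10c.png

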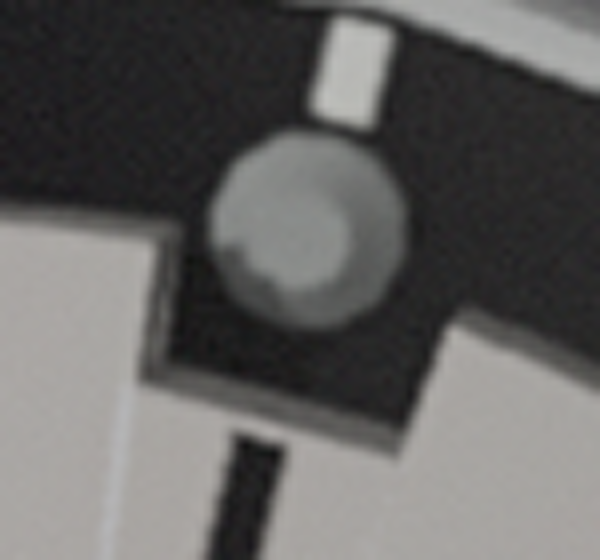

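Run:
```python
from ang import *
A(128,173,8,[("pintip",(295,233),.0895),("idx",(355,70),.082),("line1",(262,440),.099),("line2",(232,545),.099),("floorL",(140,383),.099),("floorR",(395,457),.099),("mouthL",(158,235),.099),("mouthR",(458,310),.099)])
```

```text
pintip [ 0.6472 -0.0583  0.0895] 0.1068 -14.83
idx [ 0.658  -0.0618  0.082 ] 0.1181 -15.12
line1 [ 0.6347 -0.0571  0.099 ] 0.0944 -16.08
line2 [ 0.6275 -0.0548  0.099 ] 0.0868 -15.92
floorL [ 0.6386 -0.049   0.099 ] 0.0963 -10.78
floorR [ 0.6335 -0.066   0.099 ] 0.0961 -21.36
mouthL [ 0.6485 -0.0506  0.099 ] 0.1063 -10.64
mouthR [ 0.6434 -0.0704  0.099 ] 0.1069 -21.61
```

{"name": "play_rows", "arguments": {
  "targets": [
    {"fingers":-1,"x":0.0006,"y":-0.0004,"z":0,"wx":0,"wy":0,"wz":0},
    {"fingers":-1,"x":0.0011,"y":-0.0009,"z":0,"wx":0,"wy":0,"wz":0},
    {"fingers":-1,"x":0.0011,"y":-0.0009,"z":0,"wx":0,"wy":0,"wz":0}
  ]
}}

```text
time: 11.63
ee_pos: [0.6005, -0.0811, 0.1202]
tcp_rot: [-180.0, 0.0, 0.0]
wrist_force: [-1.1, -0.1, -0.2]
opening: 0.0001
```

```bash
python3 look.py w11
```

```text
11.6333 [ 0.60053666 -0.081118    0.12019999] [-1.06948131 -0.13617124 -0.16741628]
pin [158.2, 211.5] 0.9 0.10708677152963636 -14.930261153295593
pin [219.5, 123.6] 0.64 0.07295410716857059 23.974920657841444
crop origin 189 88
```

View pics/w11c.png

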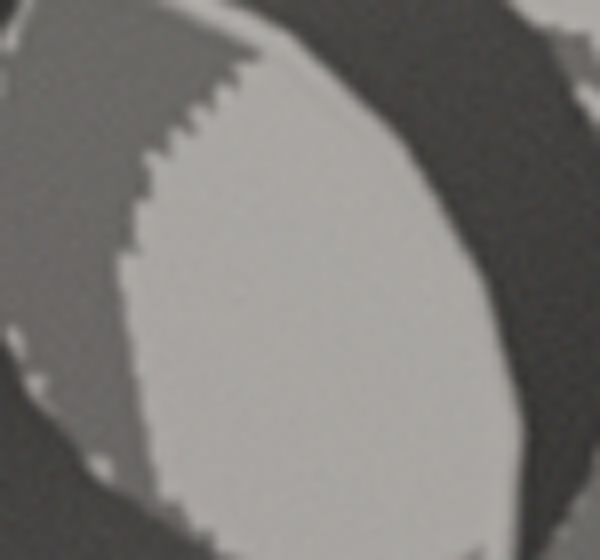

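Run:
```python
from h import *
p=cv2.imread("pics/w11.png");cv2.imwrite("pics/w11d.png",cv2.resize(p[128:198,173:248],None,fx=8,fy=8,interpolation=cv2.INTER_CUBIC))
```

```text
(no output)
```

View pics/w11d.png

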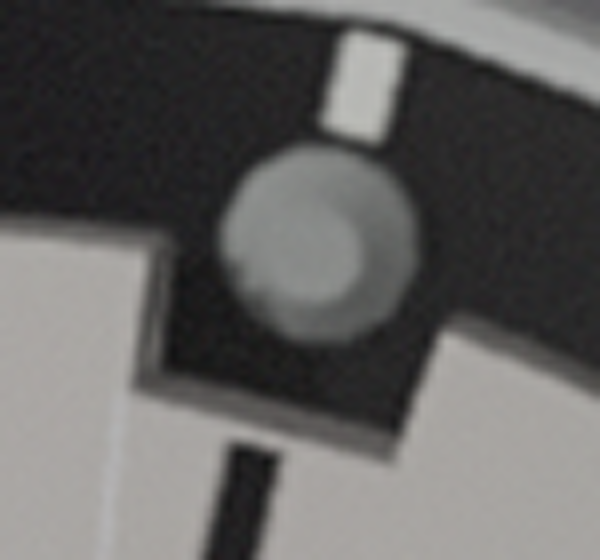

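Run:
```python
from ang import *
A(128,173,8,[("pintip",(305,245),.0895),("idx",(364,85),.082),("line1",(257,450),.099),("line2",(230,545),.099),("floorL",(134,390),.099),("floorR",(390,463),.099),("mouthL",(150,245),.099),("mouthR",(446,320),.099)])
```

```text
pintip [ 0.6475 -0.0581  0.0895] 0.107 -14.7
idx [ 0.658  -0.0616  0.082 ] 0.118 -15.01
line1 [ 0.6351 -0.0559  0.099 ] 0.0945 -15.28
line2 [ 0.6286 -0.0538  0.099 ] 0.0876 -15.08
floorL [ 0.6392 -0.0477  0.099 ] 0.0967 -9.95
floorR [ 0.6342 -0.0648  0.099 ] 0.0963 -20.54
mouthL [ 0.649  -0.0492  0.099 ] 0.1065 -9.83
mouthR [ 0.6438 -0.0687  0.099 ] 0.1067 -20.69
```

{"name": "play_rows", "arguments": {
  "targets": [
    {"fingers":-1,"x":-0.003,"y":0.0025,"z":0,"wx":0,"wy":0,"wz":0},
    {"fingers":-1,"x":-0.005,"y":0.004,"z":0,"wx":0,"wy":0,"wz":0},
    {"fingers":-1,"x":-0.005,"y":0.004,"z":-0.02,"wx":0,"wy":0,"wz":0},
    {"fingers":-1,"x":-0.005,"y":0.004,"z":-0.05,"wx":0,"wy":0,"wz":0},
    {"fingers":-1,"x":-0.02,"y":-0.015,"z":-0.065,"wx":0,"wy":0,"wz":0},
    {"fingers":-1,"x":-0.04,"y":-0.033,"z":-0.07,"wx":0,"wy":0,"wz":0},
    {"fingers":-1,"x":-0.0565,"y":-0.05,"z":-0.07,"wx":0,"wy":0,"wz":0},
    {"fingers":-1,"x":-0.0565,"y":-0.05,"z":-0.07,"wx":0,"wy":0,"wz":0},
    {"fingers":-1,"x":-0.0565,"y":-0.05,"z":-0.07,"wx":0,"wy":0,"wz":0}
  ]
}}

```text
time: 12.53
ee_pos: [0.5438, -0.0307, 0.1911]
tcp_rot: [180.0, -0.1, 0.1]
wrist_force: [1.0, -0.8, 0.5]
opening: 0.0002
```

```bash
python3 look.py w12; python3 -c "
import cv2
p=cv2.imread('pics/w12.png');cv2.imwrite('pics/w12d.png',cv2.resize(p[0:130,200:350],None,fx=4.5,fy=4.5,interpolation=cv2.INTER_CUBIC))"
```

```text
12.5333 [ 0.54376014 -0.03072151  0.19107845] [ 1.00123685 -0.83264879  0.51594695]
pin [75.4, 290.1] 0.58 0.10711771632860939 -15.879060671145535
pin [159.2, 447.6] 0.23 0.18425617367750105 -76.79298893906825
crop origin 129 412
```

View pics/w12d.png

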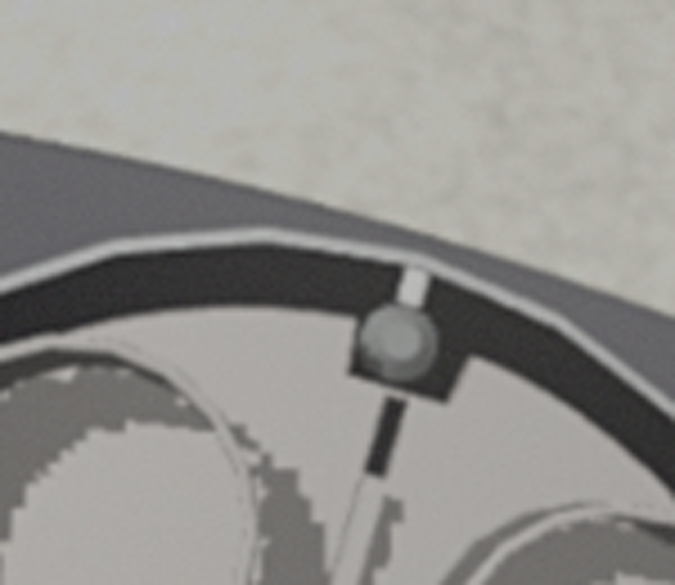

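Run:
```python
from ang import *
A(0,200,4.5,[("pintip",(401,337),.0895),("idx",(412,287),.082),("line1",(397,405),.099),("line2",(376,470),.099),("floorL",(350,375),.099),("floorR",(448,403),.099),("mouthL",(360,318),.099),("mouthR",(469,357),.099)])
```

```text
pintip [ 0.6477 -0.0594  0.0895] 0.1075 -15.29
idx [ 0.6581 -0.0622  0.082 ] 0.1183 -15.29
line1 [ 0.6348 -0.0576  0.099 ] 0.0946 -16.34
line2 [ 0.6238 -0.0542  0.099 ] 0.0831 -16.22
floorL [ 0.6397 -0.0499  0.099 ] 0.0975 -11.15
floorR [ 0.6354 -0.0661  0.099 ] 0.0979 -21.0
mouthL [ 0.6494 -0.0515  0.099 ] 0.1073 -11.0
mouthR [ 0.6434 -0.0696  0.099 ] 0.1066 -21.22
```

{"name": "play_rows", "arguments": {
  "targets": [
    {"fingers":-1,"x":0,"y":0,"z":0.015,"wx":0,"wy":0,"wz":0},
    {"fingers":-1,"x":0,"y":0,"z":0.03,"wx":0,"wy":0,"wz":0},
    {"fingers":-1,"x":0,"y":0,"z":0.04,"wx":0,"wy":0,"wz":0},
    {"fingers":-1,"x":0,"y":0,"z":0.042,"wx":0,"wy":0,"wz":0},
    {"fingers":-1,"x":0,"y":0,"z":0.043,"wx":0,"wy":0,"wz":0},
    {"fingers":-1,"x":0,"y":0,"z":0.044,"wx":0,"wy":0,"wz":0},
    {"fingers":-1,"x":0,"y":0,"z":0.045,"wx":0,"wy":0,"wz":0},
    {"fingers":-1,"x":0,"y":0,"z":0.046,"wx":0,"wy":0,"wz":0},
    {"fingers":-1,"x":0,"y":0,"z":0.046,"wx":0,"wy":0,"wz":0}
  ]
}}

```text
time: 13.43
ee_pos: [0.5447, -0.0313, 0.1458]
tcp_rot: [180.0, -0.1, 0.0]
wrist_force: [-1.1, 0.3, 4.9]
opening: 0.0
```

Contact at 4.9 N. Press on in 1 mm rows.

{"name": "play_rows", "arguments": {
  "targets": [
    {"fingers":-1,"x":0,"y":0,"z":0.001,"wx":0,"wy":0,"wz":0},
    {"fingers":-1,"x":0,"y":0,"z":0.002,"wx":0,"wy":0,"wz":0},
    {"fingers":-1,"x":0,"y":0,"z":0.002,"wx":0,"wy":0,"wz":0}
  ]
}}

```text
time: 13.68
ee_pos: [0.5454, -0.0312, 0.1452]
tcp_rot: [180.0, -0.3, 0.0]
wrist_force: [-0.3, 0.2, 13.7]
opening: -0.0001
```

{"name": "play_rows", "arguments": {
  "targets": [
    {"fingers":-1,"x":0,"y":0,"z":0.001,"wx":0,"wy":0,"wz":0},
    {"fingers":-1,"x":0,"y":0,"z":0.001,"wx":0,"wy":0,"wz":0}
  ]
}}

```text
time: 13.85
ee_pos: [0.5457, -0.0312, 0.1447]
tcp_rot: [180.0, -0.4, 0.0]
wrist_force: [0.0, -0.1, 13.9]
opening: -0.0002
```

```bash
python3 look.py w13; python3 -c "
import cv2
p=cv2.imread('pics/w13.png');cv2.imwrite('pics/w13d.png',cv2.resize(p[0:130,200:350],None,fx=4.5,fy=4.5,interpolation=cv2.INTER_CUBIC))"
```

```text
13.85 [ 0.54569337 -0.03117005  0.14465772] [ 6.19064879e-03 -9.93236640e-02  1.39089786e+01]
pin [120.3, 211.0] 0.61 0.07423751607970196 20.29611575422189
pin [66.9, 297.8] 0.57 0.10769517695809065 -15.249253315304161
notch [70.0, 296.5] 0.57 0.10518526650424273 -15.034703646530446
crop origin 40 261
```

View pics/w13d.png

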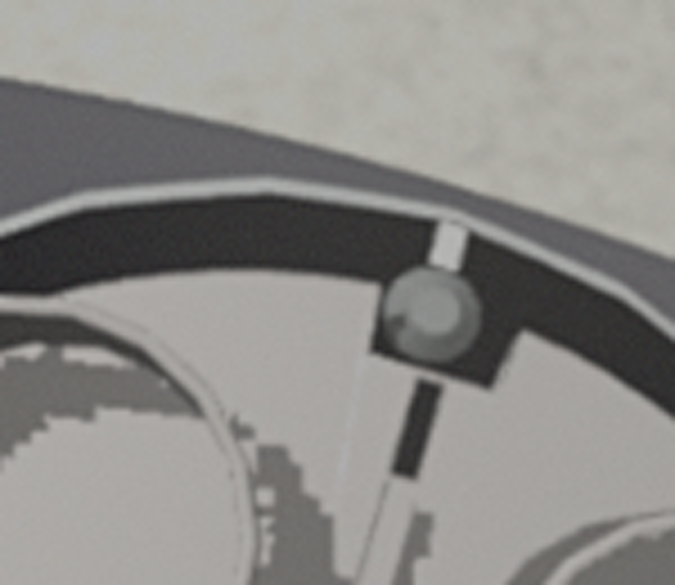

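{"name": "play_rows", "arguments": {
  "targets": [
    {"fingers":-1,"x":0,"y":0,"z":0.001,"wx":0,"wy":0,"wz":0},
    {"fingers":-1,"x":0,"y":0,"z":0.0015,"wx":0,"wy":0,"wz":0},
    {"fingers":-1,"x":0,"y":0,"z":0.0015,"wx":0,"wy":0,"wz":0}
  ]
}}

```text
time: 14.25
ee_pos: [0.5449, -0.0312, 0.1414]
tcp_rot: [180.0, -0.2, 0.0]
wrist_force: [0.8, 0.4, 5.3]
opening: -0.0001
```

{"name": "play_rows", "arguments": {
  "targets": [
    {"fingers":-1,"x":0,"y":0,"z":0.001,"wx":0,"wy":0,"wz":0},
    {"fingers":-1,"x":0,"y":0,"z":0.002,"wx":0,"wy":0,"wz":0},
    {"fingers":-1,"x":0,"y":0,"z":0.003,"wx":0,"wy":0,"wz":0},
    {"fingers":-1,"x":0,"y":0,"z":0.004,"wx":0,"wy":0,"wz":0},
    {"fingers":-1,"x":0,"y":0,"z":0.0045,"wx":0,"wy":0,"wz":0},
    {"fingers":-1,"x":0,"y":0,"z":0.0045,"wx":0,"wy":0,"wz":0}
  ]
}}

```text
time: 14.75
ee_pos: [0.544, -0.0311, 0.137]
tcp_rot: [-180.0, -0.1, 0.0]
wrist_force: [-5.8, 0.2, 15.8]
opening: 0.0001
```

{"name": "play_rows", "arguments": {
  "targets": [
    {"fingers":-1,"x":0,"y":0,"z":0.001,"wx":0,"wy":0,"wz":0},
    {"fingers":-1,"x":0,"y":0,"z":0.0015,"wx":0,"wy":0,"wz":0},
    {"fingers":-1,"x":0,"y":0,"z":0.0015,"wx":0,"wy":0,"wz":0}
  ]
}}

```text
time: 15.0
ee_pos: [0.5441, -0.0312, 0.137]
tcp_rot: [180.0, -0.2, 0.0]
wrist_force: [-9.3, -0.2, 24.7]
opening: 0.0001
```

{"name": "play_rows", "arguments": {
  "targets": [
    {"fingers":-1,"x":0,"y":0,"z":-0.005,"wx":0,"wy":0,"wz":0},
    {"fingers":-1,"x":0,"y":0,"z":-0.02,"wx":0,"wy":0,"wz":0},
    {"fingers":-1,"x":0,"y":0,"z":-0.05,"wx":0,"wy":0,"wz":0},
    {"fingers":-1,"x":0,"y":0,"z":-0.08,"wx":0,"wy":0,"wz":0},
    {"fingers":-1,"x":0,"y":0,"z":-0.11,"wx":0,"wy":0,"wz":0},
    {"fingers":-1,"x":-0.02,"y":0.025,"z":-0.12,"wx":0,"wy":0,"wz":0},
    {"fingers":-1,"x":-0.045,"y":0.055,"z":-0.12,"wx":0,"wy":0,"wz":0},
    {"fingers":-1,"x":-0.07,"y":0.085,"z":-0.12,"wx":0,"wy":0,"wz":0},
    {"fingers":-1,"x":-0.095,"y":0.115,"z":-0.12,"wx":0,"wy":0,"wz":0},
    {"fingers":-1,"x":-0.12,"y":0.145,"z":-0.12,"wx":0,"wy":0,"wz":0},
    {"fingers":-1,"x":-0.145,"y":0.175,"z":-0.12,"wx":0,"wy":0,"wz":0},
    {"fingers":-1,"x":-0.17,"y":0.205,"z":-0.12,"wx":0,"wy":0,"wz":0},
    {"fingers":-1,"x":-0.19,"y":0.235,"z":-0.12,"wx":0,"wy":0,"wz":0},
    {"fingers":-1,"x":-0.21,"y":0.265,"z":-0.12,"wx":0,"wy":0,"wz":0},
    {"fingers":-1,"x":-0.23,"y":0.295,"z":-0.12,"wx":0,"wy":0,"wz":0},
    {"fingers":-1,"x":-0.24,"y":0.32,"z":-0.12,"wx":0,"wy":0,"wz":0},
    {"fingers":-1,"x":-0.24,"y":0.32,"z":-0.12,"wx":0,"wy":0,"wz":0},
    {"fingers":-1,"x":-0.24,"y":0.32,"z":-0.12,"wx":0,"wy":0,"wz":0}
  ]
}}

```text
time: 16.5
ee_pos: [0.3033, -0.352, 0.2532]
tcp_rot: [-179.9, 0.0, -0.2]
wrist_force: [-0.6, -0.0, -0.1]
opening: -0.0
```

Run:
```python
from fit import *
o=bot.get_obs(); print(o["time"],o["wrist_force"])
p,d=bot.camera("top"); c=bot.get_calibration("top")
cv2.imwrite("pics/t14.png",cv2.resize(p[130:330,140:400],None,fx=3,fy=3,interpolation=cv2.INTER_CUBIC))
# depth -> world heights: hub and plate
T=c["camera_from_world"];R=T[:3,:3];oo=-R.T@T[:3,3]
v,u=np.mgrid[0:384,0:512]; cam=np.stack([(u-c["cx"])/c["fx"]*d,(v-c["cy"])/c["fy"]*d,d],-1); W=(cam-T[:3,3])@R
e=W[...,:2]-[.543,-.031]; r=np.hypot(e[...,0],e[...,1]); ok=d>0
print("hub z",np.median(W[ok&(r<.02)&(W[...,2]>.1)][:,2]))
m=ok&(r>.097)&(r<.103); a=np.degrees(np.arctan2(e[...,1],e[...,0]))
for k in range(-180,180,45): s=W[m&(a>=k)&(a<k+45)][:,2]; print(k,len(s),np.median(s).round(4))
```

```text
16.5 [-0.61705804 -0.03326945 -0.07538084]
hub z 0.12636636817123886
-180 158 0.0906
-135 144 0.0911
-90 167 0.0914
-45 122 0.0893
0 122 0.0929
45 126 0.0907
90 162 0.0909
135 152 0.0911
```

View pics/t14.png

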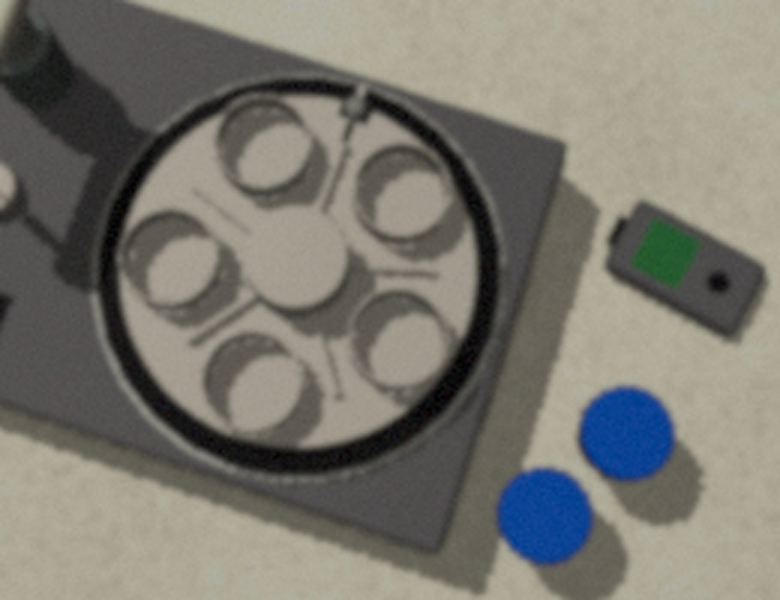

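The picture shows the notch around the pin at about (355,103). The pots and meter are where they were. Depth puts the hub top at 126 mm and the plate top at about 90.5 mm all round, so the carousel is seated flat.

```bash
python3 -c "
from workcell import bot
print(bot.job_done())"
```

```text
the job is handed in; nothing more can be done
None
```

The carousel is seated on the turntable with its notch around the locating pin, and the job was handed in at about 16.6 s of the 48 s allowed.

- **Turning:** I led the closed fingertips in a circle inside a socket and turned the carousel about 127° clockwise. That overshot the pin by about 2°, so I nudged it back from another socket. The two readings after the nudge disagreed slightly, at about 0.4° and about 1° off the pin, both within the 3° limit.
- **Pressing:** The hub was still unseated at about 14 N and snapped down on the next small press. I then pressed to about 25 N, where it held at a firm stop, at the height expected for a seated carousel.
- **Last checks:** After the hand was clear, the top camera's depth put the hub top at 126.4 mm, against 126 mm expected when seated. The plate top read 89 to 93 mm all round, against 90 mm expected. That spread is small enough to be camera noise, so the plate looks flat.
- **Bystanders:** The pots and meter looked unmoved, though I compared them by eye only. The wrist force was near zero with the hand away.

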